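# Take the spun tube out of the centrifuge and hold it up for its record photo

### The job

The spin is over: swing the lid of the benchtop centrifuge up until it stands about upright and stays open, draw the red-capped sample tube straight up out of its bucket, and hold it in the gap of the photo stand for its record picture: upright, cap up, its tip centred in front of the lens and midway between the lens and the white screen, the label (the side of the white stripe on the cap) turned to face the lens. Do not touch the photo stand, leave the white-capped balance tube in its bucket, and leave the other things on the bench where they are. The program finishes while the gripper is still holding the tube there, still and in mid-air.

Things in the scene. Friction and masses are not known exactly. Their poses are not given: they have to be found in the camera images.
- centrifuge: benchtop centrifuge, white and grey, fixed to the bench; footprint 210 x 210, its deck 89 high. Origin: on the rotor axis at bench level; z up, front (fascia with keys) towards -x: the housing reaches from x = -95 to x = +115 and 105 to either side in y. Round open bowl of 150 in the deck (mm).
- lid (a joint): the centrifuge's lid, a white frame 196 wide and 8 thick with a clear dome (56 high, hollow below), hinged along y at the back. 0 rad = shut; grows as the front edge rises, to a stop at 1.75. It may start a little ajar (up to 0.12). The hinge has friction: the lid stays wherever it is left; lifting it by the pull bar takes about 2 to 5 N (mm).
- lid_handle (a point): middle of the lid's pull bar: round bar 9 thick, 66 long, along the centrifuge's y, in the plane of the lid, 36 ahead of its front edge (31 clear between), two side legs 76 apart. Lid shut: at x -131, z 97 of the centrifuge, nothing below it. Moves on an arc of radius 236 about lid_hinge; fingers pointing down, one before and one behind, can hold it all the way, as it turns between them (mm).
- lid_hinge (a point): middle of the hinge line of the lid, at x = +105, y = 0, z = 97 of the centrifuge; the hinge axis is the centrifuge's y axis (mm).
- rotor: rotor in the bowl, fixed (braked): four upright aluminium buckets 25 across, 50 high, at radius 45 on its +x, +y, -x, -y. Those on +y and -y hold one tube each (either way round), the others are empty. Origin: on the rotor axis at the buckets' undersides, 36 above the bench; bucket rims 86 above the bench, below the deck; the hub is about as high (86) (mm).
- sample_tube: closed 10 ml tube, 92 long, clear body 16 across, conical foot with brown pellet, RED cap 20 across (72 to 92 above the tip): grip it there. 18-35 g. Origin: its tip; z: to the cap; +x: label side, marked by a white stripe on the cap. In the bucket (hole 19 across, holds the lowest 45, may lean 4 degrees) the tip is 41 and the cap 113 to 133 above the bench (mm).
- balance_tube: counterweight in the bucket across the rotor: the same tube with a plain WHITE cap and no label; origin and axes alike. Stays in its bucket (mm).
- photo_stand: photo stand, fixed: dark base plate 100 x 290 x 12 along its y; at the +y end a grey camera on a post, top 147 above the bench, with a lens in a ring light 60 across (top 155), looking along the stand's -y; facing it a white upright screen 80 wide, top 157 above the bench. Origin: middle of the base plate's underside; z up (mm).
- lens (a point): centre of the front of the lens, at x = 0, y = +69, z = 125 of the photo stand (mm).
- focus (a point): point on the lens axis midway between lens and screen (70 to either), at x = 0, y = -1.5, z = 125 of the photo stand, axes as the stand's; the tube's tip belongs here, with the tube's +x pointing along the stand's +y. Only the tube and the fingers enter the gap (mm).
- rack_orange: bystander: orange moulded tube rack, 88 x 215 x 34, lying at the right front; origin at the centre of its underside (mm).
- beaker: bystander: 100 ml glass beaker, 52 across, 69 high, right of the centrifuge; origin at the centre of its underside (mm).
- bottle_bench: bystander: 100 ml laboratory bottle with blue screw cap, 56 across, 101 high, at the back between the two instruments; origin at the centre of its underside (mm).
- marker: bystander: black marker pen, 13 x 136 x 14, lying at the front edge, in front of the centrifuge; origin at the centre of its underside (mm).
- timer: bystander: small cream bench timer, 62 x 62 x 18, at the left front; origin at the centre of its underside (mm).
- cap_a: bystander: blue screw cap, 46 across, 16 high, lying beside the bottle at the back; origin at the centre of its underside (mm).

How it is judged:
On the way, in this order (a step that is already met when the one before it is completed fails the run):
1. the lid stands open (value of joint lid above 1.3 rad), for 0.2 s.
2. the sample tube is drawn clear of its bucket and held by the fingers, the lid still open (z of sample_tube in the frame of rotor above 0.07 m and contact force between the fingers and sample_tube above 0.5 N and value of joint lid above 1.3 rad), for 0.2 s.
At the end, for the whole second after the job is handed in: Lid open over 1.3 rad. Sample tube held still by the fingers alone: tip within 10 mm of the lens axis and 15 mm of midway from lens to screen, upright within 0.13 rad, label facing the lens within 0.35 rad. Balance tube within 15 mm of its start (value of joint lid above 1.3 rad and x of sample_tube in the frame of focus between -0.01 and 0.01 m and z of sample_tube in the frame of focus between -0.01 and 0.01 m and y of sample_tube in the frame of focus between -0.015 and 0.015 m and angle between sample_tube's own z axis and vertical below 0.13 rad and height (world z) of sample_tube above 0.1 m and angle between the x axis of sample_tube and the y axis of photo_stand, either way round below 0.35 rad and x of lens in the frame of sample_tube above 0.03 m and linear speed of sample_tube below 0.03 m/s and contact force between the fingers and sample_tube above 0.5 N and contact force between sample_tube and rotor below 0.2 N and contact force between sample_tube and centrifuge below 0.2 N and contact force between sample_tube and photo_stand below 0.2 N and distance of balance_tube from where it was at the start of the episode below 0.015 m); the arm keeps its last pose, push and grip.
It fails at once if the photo stand is touched (more than 3 N) (contact force between photo_stand and anything else above 3 N).
It fails at once if the balance tube is taken or pulled up (moved more than 15 mm) (distance of balance_tube from where it was at the start of the episode above 0.015 m).
It fails at once if a bystander is pushed about (moved more than 25 mm) (distance of any of rack_orange, beaker, bottle_bench, marker, timer, cap_a from where it was at the start of the episode above 0.025 m).
It also fails if it takes over 54 s, if anything falls off the work surface, if the arm or the gripper's body presses on something with over 40 N, if the wrist force passes 120 N, or if a joint passes its speed limit or range.

### The arm

A 6-joint arm with a two-finger parallel gripper is mounted at the origin on a cart in front of the work surface, level with it; the furniture and walls round the work are solid. World frame = base frame: x ahead of the robot, y to its left, z up, the work surface at z = 0. Lengths are in m, angles in rad, forces in N, time in s.
With the tool pointing down it reaches from about 0.35 to 0.775 m from the base axis. Payload 7.3 kg.
Tool frame: the origin (TCP) lies on the mounting face of the last link; the fingertips stand 178 mm ahead of it and the grasp point (between the pads) lies 159 mm ahead of it (robot.grip_depth is the distance from the TCP to the grasp point, in m); z points along the fingers, y is the line along which they close (so a half turn about z gives the same grasp; the last joint's range is limited). The gripper opens to 92 mm and grips with 3 to 60 N. Pads are 19 mm wide; open, the fingers measure 130 mm over their backs; the gripper's body (75 mm by 190 mm) begins 47 mm behind the grasp point.
Start: joints at [1.083, 0.342, 1.524, -0, 1.275, -0.146], TCP at [0.176, 0.495, 0.405] pointing down, gripper open.
Joint ranges: [-2.53, 2.53], [-0.77, 2.02], [0.04, 2.7], [-1, 4.14], [0.28, 2.66], [-3.11, 3.11]. Speed limits (rad/s): [2.57, 2.57, 3.14, 3.14, 3.14, 3.14].

### API

Orientations are given as [roll, pitch, yaw] about the fixed x, y, z axes, in that order (R = Rz(yaw) Ry(pitch) Rx(roll)).
In Python, from cell import observe, cams, robot, models gives the robot as it stands.
- The arm moves only by the shell command python3 -m jog 'ROWS' [FORCE]. ROWS is JSON, a list of rows, each a list of 3 entries, a list of its own where there are three numbers: the shift along the tool's x, y, z each as a share of 0.4 m, from -1 to 1, then the turn about the tool's z as a share of pi rad, from -1 to 1, then the closure, from 0 (fully open) to 1 (shut). In form: [[[x, y, z], turn, jaw], ...]. A call has 1 to 12 rows; each row is the pose to reach, as a shift and turn from the pose commanded when the call began, along the tool's axes at that moment, turning the shorter way round; what a row does not reach only later rows make up. A row lasts 1/8 s, in which the tool goes at most 62.5 mm and 10.7 degrees, less where a joint would pass 70% of its speed; a pose out of reach is approached as far as the arm can. A call with a number of a shift or a turn outside -1 to 1 is refused whole. A call with a gripper value outside its range is refused whole. The fingers move at their own pace and stop on an object; FORCE is the grip in N (left out, the last holds). Time passes only in rows, so rows that repeat a pose let the fingers close. It gives the time, the measured TCP pose, the force, the opening and the grip force at its end, in the units of the state.
- observe(): the state, without advancing time (a new reading comes with each control period).
- cams.read_camera(name): name is "scene" or "top"; returns the picture (480x640x3 uint8, red, green, blue); there is no depth.
- cams.camera_model(name): a dict with "camera_matrix" (3x3 intrinsics, pixels), "pose" (4x4, takes a point from camera to world coordinates). Camera axes: x right, y down, z forward; pixel columns grow to the right and rows downward; lengths in m; the calibration is good to about 2 mm. A picture is of the moment at which its call begins. camera_model takes no time and is no camera call.
- robot.hand_in(): hands the job in; it is judged then, once.
Trained networks look in the newest picture that a camera, given by its name, has taken for a name from the list of things; names that differ only in an ending like _2 or _b are one class to them, and where a whole thing is asked for, a point or a joint stands for the part that bears it (a point fixed in the world has none). Each returns a list of dicts, best first, with "confidence" (0 to 1); they miss things now and then, are a little off and sometimes report something else, mostly with a low value. They report only what shows in the picture. A call takes as long as a camera call.
- models.find_in(target, camera): "position" ([x, y, z] in m, in world coordinates, good to about 4 mm: the middle of the surface that is visible of it).
- models.pinpoint(target, camera): "position" ([x, y, z] in m, in world coordinates, good to about 4 mm: a listed point, or the origin of a listed thing).
The state is a dict: "time": time; "qpos": joint angles; "qvel": joint speeds; "joint_efforts": joint torques, N m; "tool_pos": TCP position; "tool_rot": TCP orientation; "contact_force": force on the tool from outside, world axes, zero at the start; "torque": the same for the moment, N m; "opening": finger opening in m; "grip_force": force on a finger pad.
Only numpy, scipy, OpenCV 4.12 (cv2) and the standard library are available. Lean on these libraries where they do the work, as an engineer would, in place of code of your own. Each camera call takes 0.05 s, during which the arm holds its last target. There are 200 camera calls.

## Working session

There is one attempt and no reset: what is moved stays moved. The work goes in short steps, Python scripts to look and compute and a shell command to move; the robot and the scene stay as the last step left them, time stands still between calls to the robot, and variables do not carry over. Pictures are saved under pics/ and viewed, at most 13 in all, crops included, and the job is handed in when it is done.

```bash
mkdir -p pics; ls
python3 - <<'E'
from cell import observe,cams,robot,models
import cv2
o=observe();print(o['time'],o['tool_pos'],o['tool_rot'],o['opening'])
for c in('scene','top'):
    cv2.imwrite(f'pics/{c}0.png',cams.read_camera(c)[:,:,::-1])
    print(c,cams.camera_model(c))
    for n in ['centrifuge','lid_handle','lid_hinge','rotor','sample_tube','balance_tube','photo_stand','lens','focus','beaker','bottle_bench']:
        r=models.pinpoint(n,c)
        print(n,[(d['position'],round(d['confidence'],2)) for d in r[:2]])
print(observe()['time'])
E
```

```text
pics
0.0 [0.17586598 0.494521   0.40403487] [-3.14004047e+00 -2.49433417e-04  2.79982760e+00] 0.09162743842386985
scene {'camera_matrix': array([[461.71241988,   0.        , 313.18913377],
       [  0.        , 461.71241988, 242.32801988],
       [  0.        ,   0.        ,   1.        ]]), 'pose': array([[ 0.68388127, -0.49540424,  0.53561278, -0.16909347],
       [-0.72952928, -0.47405094,  0.49301394, -0.65844679],
       [ 0.00966655, -0.7279082 , -0.68560645,  1.01209001],
       [ 0.        ,  0.        ,  0.        ,  1.        ]])}
centrifuge [([0.5678, -0.1286, -0.0018], 0.95)]
lid_handle [([0.4394, -0.131, 0.1105], 0.76)]
lid_hinge []
rotor [([0.4953, 0.2412, -0.0017], 0.17)]
sample_tube [([0.3653, -0.5297, -0.0029], 0.47)]
balance_tube []
photo_stand [([0.4968, 0.2404, -0.001], 0.81)]
lens [([0.4997, 0.3108, 0.1266], 0.93)]
focus [([0.4987, 0.2382, 0.1259], 0.65)]
beaker [([0.5618, -0.4963, -0.0003], 0.71), ([0.4954, 0.2407, 0.1228], 0.43)]
bottle_bench [([0.7316, 0.1015, 0.0001], 0.76)]
top {'camera_matrix': array([[540.38017607,   0.        , 324.31101657],
       [  0.        , 540.38017607, 239.91035794],
       [  0.        ,   0.        ,   1.        ]]), 'pose': array([[ 0.01209086, -0.99621531,  0.08607482,  0.40604063],
       [-0.99992194, -0.01177468,  0.00418009, -0.01841194],
       [-0.00315077, -0.08611865, -0.99627991,  1.73040992],
       [ 0.        ,  0.        ,  0.        ,  1.        ]])}
centrifuge [([0.568, -0.1249, -0.0004], 0.68)]
lid_handle [([0.4401, -0.1329, 0.1114], 0.9)]
lid_hinge [([0.6756, -0.1185, 0.0995], 0.74)]
rotor []
sample_tube []
balance_tube []
photo_stand [([0.498, 0.2402, 0.0006], 0.96)]
lens []
focus [([0.4962, 0.2353, 0.1266], 0.71)]
beaker []
bottle_bench [([0.7308, 0.0956, -0.0], 0.56)]
1.2
```

View pics/scene0.png

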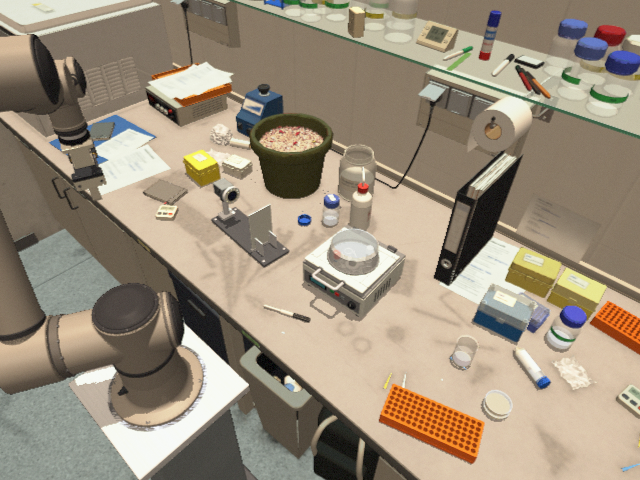

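View pics/top0.png

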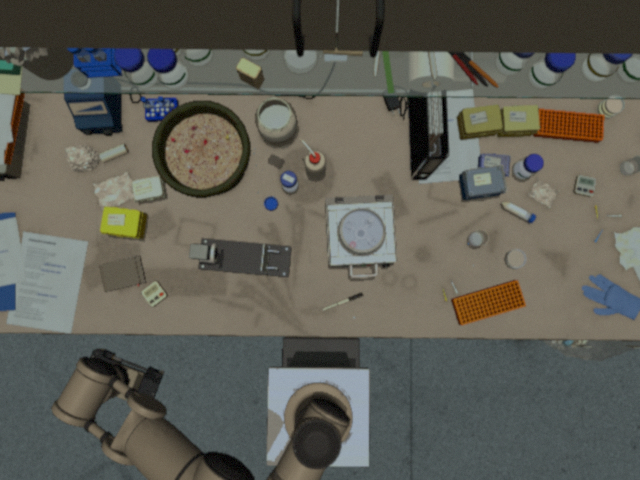

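The scene view shows the lid dome at about (355,252), its pull bar at about (325,278) and the photo stand at about (250,222). In the top view the pull bar is at (363,272) and the stand runs from (200,253) to (290,262), with its camera at the left (+y). The network positions agree with both pictures.

```bash
cat > h.py <<'E'
import numpy as np, sys
from cell import observe
def sh(tgt, yaw=None):
    """shares for the jog from the present pose to TCP tgt, tool down with yaw (mod pi)"""
    o=observe(); r=o['tool_rot']
    from scipy.spatial.transform import Rotation as R
    M=R.from_euler('xyz',r).as_matrix()
    s=M.T@(np.array(tgt)-o['tool_pos'])/0.4
    t=0 if yaw is None else ((-(yaw-r[2])+np.pi)%(2*np.pi)-np.pi)/np.pi
    return np.round(s,4),round(t,4)
E
python3 -m jog '[[[-0.82,-0.49,0],0.375,0],[[-0.82,-0.49,0],0.375,0],[[-0.82,-0.49,0],0.375,0],[[-0.82,-0.49,0],0.375,0],[[-0.82,-0.49,0],0.375,0],[[-0.82,-0.49,0],0.375,0],[[-0.82,-0.49,0],0.375,0],[[-0.82,-0.49,0],0.375,0],[[-0.82,-0.49,0],0.375,0]]'
python3 -c "
from h import *
print(sh([.44,-.132,.36],1.62),observe()['qpos'])"
```

```text
time: 2.33
tool_pos: [0.4189, 0.2006, 0.4048]
tool_rot: [-3.142, -0.0, 1.624]
contact_force: [-0.1, 0.2, 0.1]
opening: 0.0918
grip_force: 0.0
(array([-0.833 ,  0.0089,  0.1117]), np.float64(0.0012)) [2.81202556e-01 2.30991221e-01 1.68095176e+00 2.80217111e-04
 1.22965990e+00 2.28221346e-01]
```

```bash
python3 -m jog '[[[-0.83,0.01,0.1],0,0],[[-0.83,0.01,0.1],0,0],[[-0.83,0.01,0.1],0,0],[[-0.83,0.01,0.1],0,0],[[-0.83,0.01,0.1],0,0],[[-0.83,0.01,0.1],0,0],[[-0.83,0.01,0.1],0,0]]'
python3 - <<'E'
from h import *
from cell import cams,models
import cv2
im=cams.read_camera('scene');cams.read_camera('top')
cv2.imwrite('pics/s1.png',cv2.resize(im[160:340,230:470,::-1],None,fx=3,fy=3))
for c in('scene','top'):
  for n in('lid_handle','lid_hinge','centrifuge'):
    print(c,n,[(d['position'],round(d['confidence'],2)) for d in models.pinpoint(n,c)[:1]])
print(sh([.44,-.132,.28],1.62))
E
```

```text
time: 3.2
tool_pos: [0.4403, -0.1317, 0.3644]
tool_rot: [-3.141, -0.0, 1.621]
contact_force: [-0.4, -0.2, -0.2]
opening: 0.0917
grip_force: 0.0
scene lid_handle [([0.4394, -0.1301, 0.1105], 0.8)]
scene lid_hinge [([0.6751, -0.1184, 0.0962], 0.59)]
scene centrifuge [([0.5682, -0.1246, 0.001], 0.62)]
top lid_handle [([0.3774, 0.5251, -0.0019], 0.24)]
top lid_hinge [([0.6737, -0.118, 0.0976], 0.86)]
top centrifuge [([0.5693, -0.1252, -0.0017], 0.85)]
(array([-0.0038, -0.0009,  0.2123]), np.float64(0.0011))
```

View pics/s1.png

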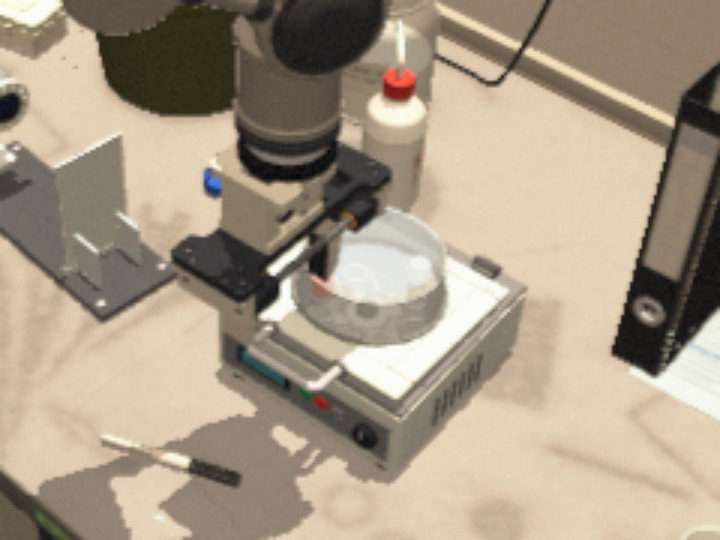

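The gripper body (190 long) lies along the closing axis. It sits just above the dome at about (370,270) in the crop, and the bar is at about (290,365). The rear finger has to fit the 31 mm slot, so I preclose the jaws and take a shallow grip.

```bash
python3 -m jog '[[[0,0,0],0,0.77],[[0,0,0],0,0.77],[[0,0,0],0,0.77],[[0,0,0.06],0,0.77],[[0,0,0.12],0,0.77],[[0,0,0.16],0,0.77],[[0,0,0.19],0,0.77],[[0,0,0.208],0,0.77],[[0,0,0.208],0,0.77]]' 40
```

```text
time: 4.72
tool_pos: [0.4402, -0.1314, 0.2813]
tool_rot: [-3.141, -0.0, 1.622]
contact_force: [0.4, -0.1, 0.2]
opening: 0.0213
grip_force: 0.0
```

```bash
python3 -m jog '[[[0,0,0],0,1],[[0,0,0],0,1],[[0,0,0],0,1],[[0,0,0],0,1]]' 40
```

```text
time: 5.22
tool_pos: [0.4403, -0.1314, 0.2818]
tool_rot: [3.141, 0.0, 1.622]
contact_force: [-0.4, -0.6, 0.7]
opening: 0.0077
grip_force: 40.0
```

```bash
python3 -m jog '[[[0,0,0],0,0.77],[[0,0,0],0,0.77],[[0,0,0.01],0,0.77],[[0,0,0.01],0,0.77]]'; python3 -m jog '[[[0,0,0],0,1],[[0,0,0],0,1],[[0,0,0],0,1],[[0,0,0],0,1]]' 30
```

```text
time: 5.72
tool_pos: [0.44, -0.1312, 0.2771]
tool_rot: [-3.141, -0.001, 1.622]
contact_force: [0.3, 0.2, 0.4]
opening: 0.0212
grip_force: 0.0
time: 6.22
tool_pos: [0.4403, -0.1313, 0.2775]
tool_rot: [3.141, -0.0, 1.622]
contact_force: [0.7, -0.0, -1.3]
opening: 0.008
grip_force: 30.0
```

```bash
python3 -m jog '[[[0,0.002,-0.025],0,1],[[0,0.0075,-0.0655],0,1],[[0,0.016,-0.106],0,1],[[0,0.027,-0.146],0,1],[[0,0.041,-0.1845],0,1],[[0,0.058,-0.2225],0,1],[[0,0.077,-0.259],0,1],[[0,0.099,-0.294],0,1],[[0,0.123,-0.3275],0,1],[[0,0.149,-0.359],0,1],[[0,0.149,-0.359],0,1]]'
python3 - <<'E'
from cell import cams,models
import cv2
im=cams.read_camera('scene')
cv2.imwrite('pics/s2.png',cv2.resize(im[120:340,230:470,::-1],None,fx=2.5,fy=2.5))
print(models.pinpoint('lid_handle','scene')[:1])
E
```

```text
time: 7.6
tool_pos: [0.4986, -0.1278, 0.4227]
tool_rot: [-3.138, -0.001, 1.622]
contact_force: [-8.7, 1.9, 7.8]
opening: 0.0078
grip_force: 30.0
[{'position': [0.4942, -0.1253, 0.2527], 'confidence': 0.75}]
```

View pics/s2.png

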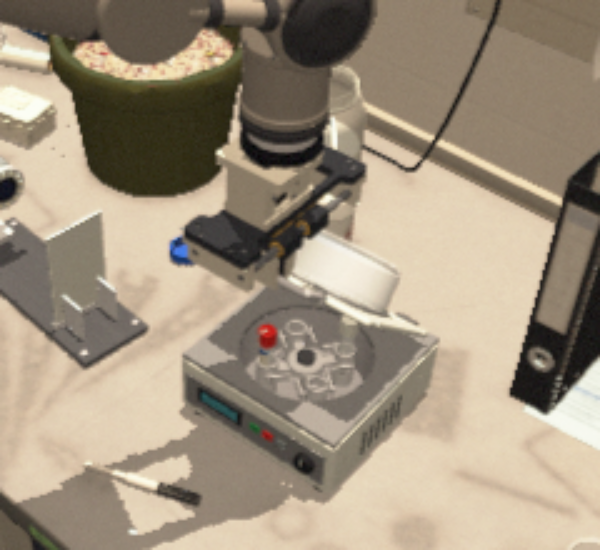

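The lid is about half open in the hand (bar at about (310,287) in the crop). The red cap shows in its bucket at (268,335) and the white cap at about (348,325).

```bash
python3 -m jog '[[[0,0.0285,-0.03],0,1],[[0,0.059,-0.0575],0,1],[[0,0.0915,-0.083],0,1],[[0,0.126,-0.106],0,1],[[0,0.1615,-0.127],0,1],[[0,0.199,-0.145],0,1],[[0,0.237,-0.1605],0,1],[[0,0.276,-0.1735],0,1],[[0,0.316,-0.1835],0,1],[[0,0.357,-0.191],0,1],[[0,0.386,-0.194],0,1],[[0,0.386,-0.194],0,1]]'
```

```text
time: 9.2
tool_pos: [0.6539, -0.1186, 0.5008]
tool_rot: [3.139, -0.003, 1.624]
contact_force: [0.2, 6.8, 6.1]
opening: 0.0077
grip_force: 30.1
```

```bash
python3 -m jog '[[[0,0,0],0,0.75],[[0,0,0],0,0.75],[[0,0,0],0,0.75],[[0,0,-0.06],0,0.75],[[0,0,-0.12],0,0.75],[[0,-0.1,-0.12],0,0.75],[[0,-0.3,-0.12],0,0.75],[[0,-0.5,-0.12],0,0.75],[[0.3,-0.62,-0.12],0,0.75],[[0.5,-0.62,-0.12],0,0.75],[[0.5,-0.62,-0.12],0,0.75]]'
python3 - <<'E'
from cell import cams,models
import cv2
for c,(a,b,e,f,k) in {'scene':(200,310,300,420,6),'top':(180,290,310,430,6)}.items():
    im=cams.read_camera(c)
    cv2.imwrite(f'pics/{c}3.png',cv2.resize(im[a:b,e:f,::-1],None,fx=k,fy=k))
    for n in('lid_handle','rotor','sample_tube','balance_tube','lid_hinge'):
        print(c,n,[(d['position'],round(d['confidence'],2)) for d in models.pinpoint(n,c)[:2]])
    for n in('sample_tube','balance_tube'):
        print(c,'find',n,[(d['position'],round(d['confidence'],2)) for d in models.find_in(n,c)[:2]])
E
```

```text
time: 10.58
tool_pos: [0.4055, 0.0386, 0.547]
tool_rot: [3.141, -0.0, 1.62]
contact_force: [1.4, 1.1, 0.7]
opening: 0.0231
grip_force: 0.0
scene lid_handle [([0.6548, -0.1154, 0.3347], 0.85)]
scene rotor [([0.5724, -0.1223, 0.035], 0.81)]
scene sample_tube [([0.5329, -0.099, 0.0421], 0.42)]
scene balance_tube [([0.6078, -0.1507, 0.0432], 0.63)]
scene lid_hinge [([0.569, -0.1256, -0.0033], 0.73), ([0.6767, -0.1187, 0.0972], 0.7)]
scene find sample_tube [([0.6757, 0.1594, 0.0059], 0.15)]
scene find balance_tube []
top lid_handle [([0.6526, -0.119, 0.3338], 0.74)]
top rotor [([0.5719, -0.1239, 0.0361], 0.75)]
top sample_tube []
top balance_tube [([0.6752, -0.1177, 0.0969], 0.57), ([0.612, -0.1512, 0.0389], 0.36)]
top lid_hinge [([0.6778, -0.1173, 0.0977], 0.98)]
top find sample_tube []
top find balance_tube [([0.6094, -0.1499, 0.131], 0.4)]
```

View pics/scene3.png

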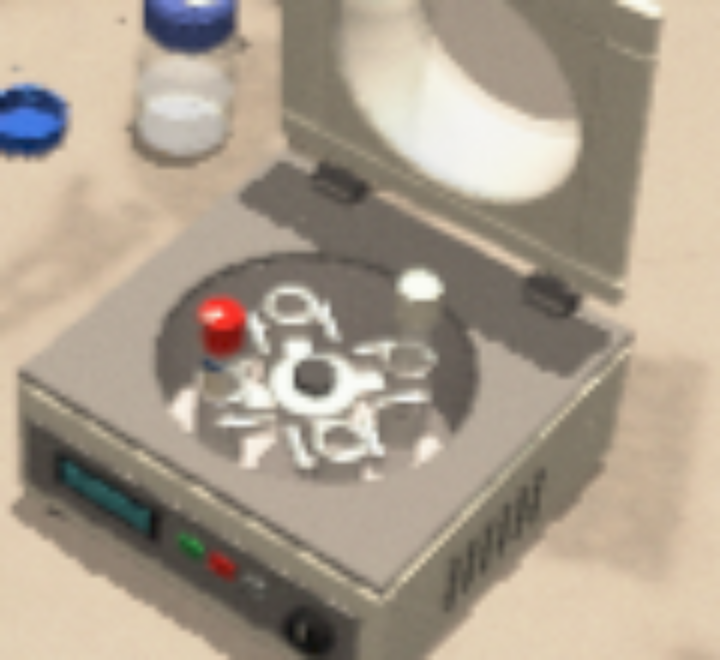

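View pics/top3.png

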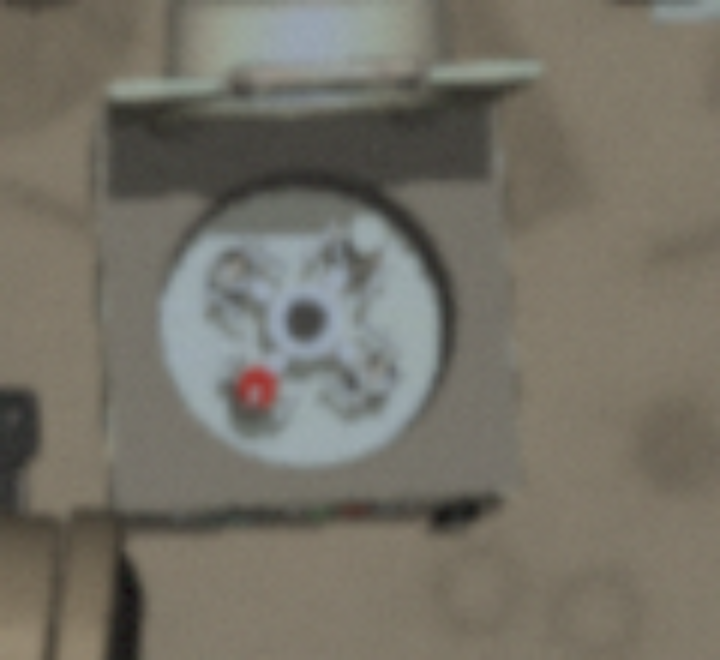

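The lid stands open. The red cap is at (221,325) in the scene crop and (255,388) in the top crop, and the white cap is across the rotor at (418,287). Next I measure the cap by its colour and look for the stripe.

```bash
cat >> h.py <<'E'
from cell import cams
import cv2
def redpix(im,roi):
    a,b,c,d=roi
    h=cv2.cvtColor(im,cv2.COLOR_RGB2HSV)
    m=(((h[...,0]<8)|(h[...,0]>172))&(h[...,1]>130)&(h[...,2]>70)).astype(np.uint8)
    k=np.zeros_like(m);k[a:b,c:d]=m[a:b,c:d]
    n,l,s,ce=cv2.connectedComponentsWithStats(k)
    i=1+np.argmax(s[1:,4]); return ce[i],s[i]
def onplane(c,uv,z):
    m=cams.camera_model(c);P=m['pose']
    d=P[:3,:3]@np.linalg.solve(m['camera_matrix'],[uv[0],uv[1],1])
    return P[:3,3]+d*(z-P[2,3])/d[2]
def proj(c,p):
    m=cams.camera_model(c);P=m['pose']
    q=m['camera_matrix']@(P[:3,:3].T@(np.array(p)-P[:3,3]));return q[:2]/q[2]
E
python3 - <<'E'
from h import *
out=[]
for c,roi in {'scene':(235,270,325,350),'top':(235,255,340,365)}.items():
    im=cams.read_camera(c); ce,s=redpix(im,roi)
    print(c,ce,s,onplane(c,ce,.123),onplane(c,ce,.133))
    x,y=ce.astype(int)
    out.append(cv2.resize(im[y-12:y+13,x-12:x+13,::-1],(390,390),interpolation=cv2.INTER_NEAREST))
cv2.imwrite('pics/cap.png',np.hstack(out))
E
```

```text
scene [336.77192982 253.80701754] [333 249   8  10  57] [ 0.53668977 -0.09712659  0.123     ] [ 0.52875151 -0.10344002  0.133     ]
top [352.07142857 243.5       ] [350 242   5   5  14] [ 0.53514479 -0.09461553  0.123     ] [ 0.53434161 -0.09414145  0.133     ]
```

View pics/cap.png

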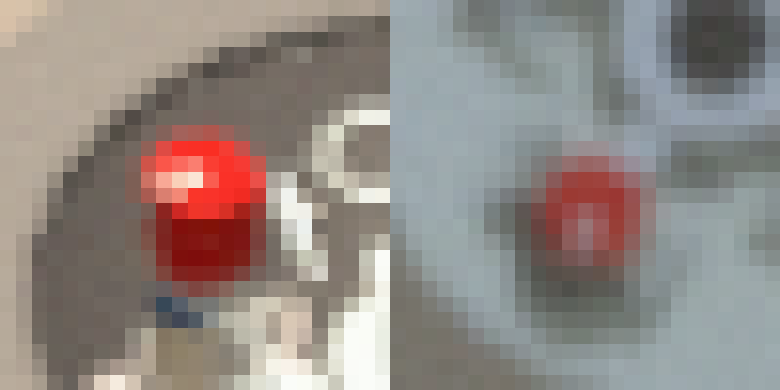

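The white stripe runs from the cap centre leftwards in the scene view and downwards in the top view, so the label points at a world yaw of about 158°. The cap centre is at about (0.5345, -0.097).

```bash
python3 -m jog '[[[-0.15,0.15,0.1],0,0.4],[[-0.354,0.305,0.2],0,0.4],[[-0.354,0.305,0.3],0,0.4],[[-0.354,0.305,0.4],0,0.4],[[-0.354,0.305,0.46],0,0.4],[[-0.354,0.305,0.46],0,0.4]]'; python3 -c "
from h import *
print(sh([.5345,-.097,.282],1.62))"
```

```text
time: 12.22
tool_pos: [0.5357, -0.0977, 0.3602]
tool_rot: [-3.136, -0.002, 1.621]
contact_force: [-0.2, 0.5, 0.6]
opening: 0.0548
grip_force: 0.0
(array([ 0.0014, -0.0017,  0.1954]), np.float64(0.0004))
```

```bash
python3 -m jog '[[[0,0,0.06],0,0.4],[[0,0,0.12],0,0.4],[[0,0,0.17],0,0.4],[[0,0,0.195],0,0.4],[[0,0,0.195],0,0.4],[[0,0,0.195],0,1],[[0,0,0.195],0,1],[[0,0,0.195],0,1],[[0,0,0.195],0,1],[[0,0,0.195],0,1],[[0,0,0.195],0,1]]' 25
```

```text
time: 13.6
tool_pos: [0.5359, -0.0976, 0.2848]
tool_rot: [-3.141, -0.0, 1.622]
contact_force: [-2.0, 0.3, 2.9]
opening: 0.0191
grip_force: 25.0
```

```bash
python3 -m jog '[[[0,0,-0.03],0,1],[[0,0,-0.08],0,1],[[0,0,-0.14],0,1],[[0,0,-0.2],0,1],[[0,0,-0.28],0,1],[[0,0,-0.36],0,1],[[0,0,-0.42],0,1],[[0,0,-0.42],0,1],[[0,0,-0.42],0,1],[[0,0,-0.42],0,1]]'
python3 - <<'E'
from h import *
from cell import models
im=cams.read_camera('scene');cams.read_camera('top')
for n in('sample_tube','balance_tube','lid_handle'):
  for c in('scene','top'): print(n,c,[(d['position'],round(d['confidence'],2)) for d in models.pinpoint(n,c)[:2]])
o=observe();t=o['tool_pos'];print(t)
u,v=proj('scene',t-[0,0,.2]).astype(int);print(u,v)
cv2.imwrite('pics/held.png',cv2.resize(im[v-40:v+40,u-50:u+50,::-1],None,fx=7,fy=7,interpolation=cv2.INTER_NEAREST))
# tube pose upright at the grasp axis: 3 label guesses
E
```

```text
time: 14.85
tool_pos: [0.5359, -0.0975, 0.4514]
tool_rot: [-3.139, -0.001, 1.622]
contact_force: [-0.1, -0.2, -1.0]
opening: 0.0196
grip_force: 25.0
sample_tube scene [([0.5311, -0.0993, 0.2101], 0.56)]
sample_tube top []
balance_tube scene [([0.6088, -0.1489, 0.0439], 0.49)]
balance_tube top []
lid_handle scene [([0.6539, -0.1196, 0.3344], 0.73)]
lid_handle top [([0.6528, -0.1165, 0.333], 0.63)]
[ 0.53602837 -0.09752924  0.45258792]
338 217
```

View pics/held.png

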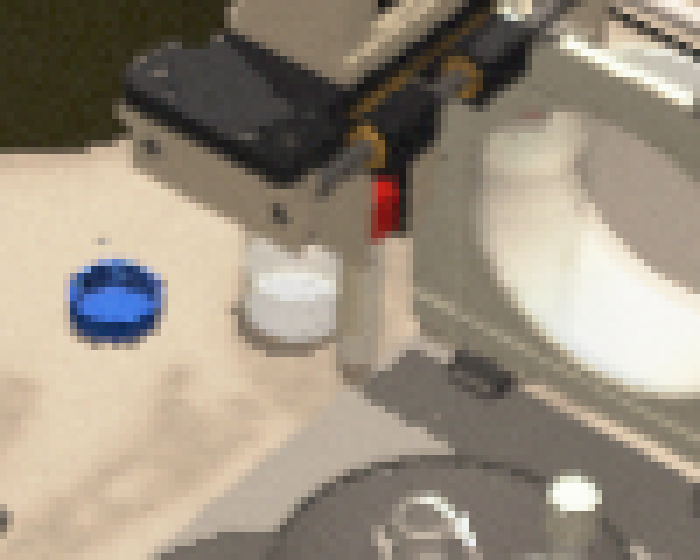

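The tube is held by its red cap (385,205 in the crop), half hidden by the near finger. The balance tube is still in its bucket (575,495). I carry it over the gap with the tip high, turning about 72° on the way.

```bash
python3 -m jog '[[[0.1,0,0],0.04,1],[[0.22,-0.01,0],0.09,1],[[0.34,-0.02,0],0.14,1],[[0.46,-0.03,0],0.19,1],[[0.58,-0.04,0],0.24,1],[[0.69,-0.05,0],0.29,1],[[0.78,-0.054,0],0.34,1],[[0.84,-0.054,0],0.38,1],[[0.842,-0.054,0],0.4,1],[[0.842,-0.054,0],0.4,1],[[0.842,-0.054,0],0.4,1]]'
python3 - <<'E'
from h import *
from cell import models
I={c:cams.read_camera(c) for c in('scene','top')}
for n in('sample_tube','focus','lens','photo_stand'):
  for c in('scene','top'): print(n,c,[(np.array(d['position']),round(d['confidence'],2)) for d in models.pinpoint(n,c)[:2]])
o=observe();t=o['tool_pos'];print(t,o['tool_rot'])
u,v=proj('scene',t-[0,0,.2]).astype(int);print(u,v)
cv2.imwrite('pics/gap.png',cv2.resize(I['scene'][v-40:v+40,u-50:u+50,::-1],None,fx=7,fy=7,interpolation=cv2.INTER_NEAREST))
E
```

```text
time: 16.62
tool_pos: [0.4974, 0.2375, 0.4528]
tool_rot: [-3.142, -0.0, 0.366]
contact_force: [0.9, -0.9, -1.1]
opening: 0.0195
grip_force: 25.0
sample_tube scene [(array([0.4957, 0.2404, 0.2097]), 0.61), (array([0.4984, 0.3119, 0.1274]), 0.23)]
sample_tube top [(array([ 0.6553, -0.115 ,  0.3348]), 0.72)]
focus scene [(array([0.4985, 0.2379, 0.1245]), 0.56)]
focus top [(array([0.4979, 0.2343, 0.1239]), 0.62)]
lens scene [(array([0.4987, 0.3096, 0.1278]), 0.95)]
lens top [(array([0.497 , 0.3109, 0.1247]), 0.56)]
photo_stand scene [(array([ 0.4995,  0.2411, -0.0023]), 0.64)]
photo_stand top [(array([ 0.4962,  0.2421, -0.0006]), 0.73), (array([ 0.6502, -0.1185,  0.3341]), 0.5)]
[0.49729137 0.23769051 0.4527505 ] [-3.14150733e+00 -9.11978523e-05  3.65078279e-01]
241 171
```

View pics/gap.png

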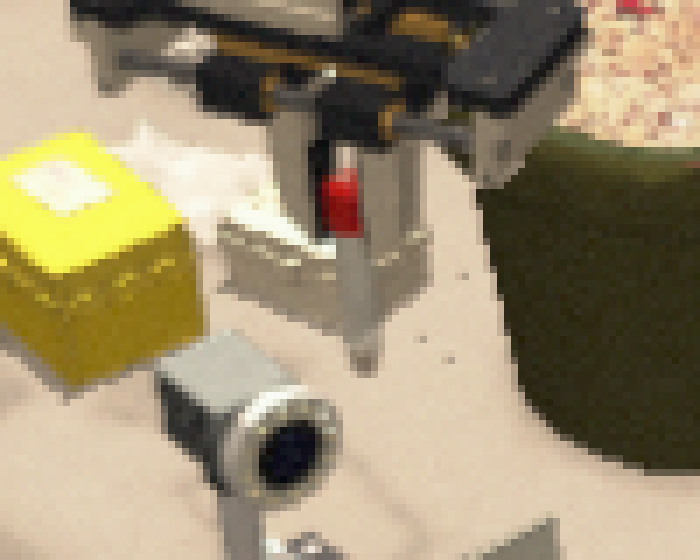

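The tube hangs upright in the gap axis, with its tip at (363,372) and the cap at (345,195). The finger hides the cap side, so I turn the expected label side to the scene camera to check its angle.

```bash
python3 -m jog '[[[0,0,0],-0.41,1],[[0,0,0],-0.41,1],[[0,0,0],-0.41,1],[[0,0,0],-0.41,1],[[0,0,0],-0.41,1],[[0,0,0],-0.41,1],[[0,0,0],-0.41,1],[[0,0,0],-0.41,1],[[0,0,0],-0.41,1]]'
cat > shot.py <<'E'
from h import *
import sys
im=cams.read_camera('scene');o=observe();t=o['tool_pos'];print(t,o['tool_rot'])
u,v=proj('scene',t-[0,0,.2]).astype(int)
np.save(sys.argv[1],im[v-22:v+22,u-15:u+20])
E
python3 shot.py a.npy
python3 -m jog '[[[0,0,0],-0.41,1],[[0,0,0],-0.41,1],[[0,0,0],-0.41,1],[[0,0,0],-0.41,1],[[0,0,0],-0.41,1],[[0,0,0],-0.41,1],[[0,0,0],-0.41,1],[[0,0,0],-0.41,1],[[0,0,0],-0.41,1]]'
python3 shot.py b.npy
python3 -c "
import numpy as np,cv2
cv2.imwrite('pics/ab.png',cv2.resize(np.hstack([np.load('a.npy'),np.load('b.npy')])[:,:,::-1],None,fx=11,fy=11,interpolation=cv2.INTER_NEAREST))"
```

```text
time: 18.25
tool_pos: [0.4973, 0.2377, 0.4527]
tool_rot: [3.142, -0.0, 1.65]
contact_force: [-0.3, 1.3, -0.4]
opening: 0.0189
grip_force: 25.0
[0.4972903  0.23773161 0.45273431] [ 3.14151446e+00 -8.87885440e-05  1.65057207e+00]
time: 19.42
tool_pos: [0.4973, 0.2377, 0.4527]
tool_rot: [3.141, 0.0, 2.937]
contact_force: [-0.6, 1.1, -0.7]
opening: 0.0192
grip_force: 25.0
[0.49729127 0.23774117 0.45275087] [3.14147098e+00 7.82912961e-05 2.93805693e+00]
```

View pics/ab.png

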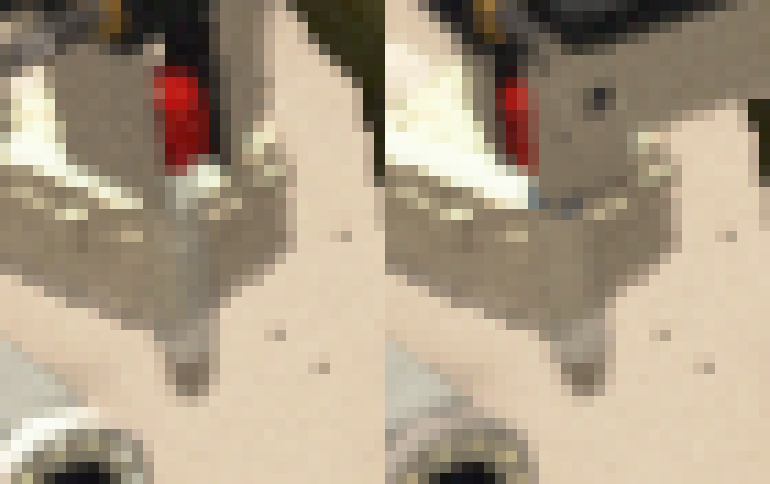

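In shot b (right) a blue label mark shows under the fingertip at (530-580,200), in the part the finger leaves free. I compare the stripe pixels seen earlier with the predicted projections.

Run:
```python
from h import *
def show(c,p,r,px,nm):
    print(nm,'centre',proj(c,p).round(1),'seen',px)
    for a in range(100,220,15) if nm!='gap' else range(25,150,15):
        print(a,proj(c,np.array(p)+[r*np.cos(np.radians(a)),r*np.sin(np.radians(a)),0]).round(1),end=' ')
    print()
f=lambda x,y,s,u,v:(round(u+x/s-.5,1),round(v+y/s-.5,1))
show('scene',[.5355,-.0975,.133],.006,f(172,180,15.6,324,241),'cap-scene')
show('top',[.5355,-.0975,.133],.006,f(580,238,15.6,340-25,231),'cap-top')
show('scene',[.4973,.2377,.301],.006,f(346,160,7,191,131),'gap')
```

```text
cap-scene centre [336.8 251.5] seen (334.5, 252.0)
100 [334.9 250.6] 115 [334.6 251. ] 130 [334.5 251.4] 145 [334.6 251.8] 160 [334.8 252.2] 175 [335.2 252.5] 190 [335.6 252.8] 205 [336.1 253. ] 
cap-top centre [353.2 243.1] seen (351.7, 245.8)
100 [351.2 243.5] 115 [351.4 244. ] 130 [351.6 244.4] 145 [352.  244.8] 160 [352.5 245. ] 175 [353.  245.1] 190 [353.5 245.1] 205 [354. 245.] 
gap centre [239.6 157.1] seen (239.9, 153.4)
25 [240.5 156. ] 40 [240. 156.] 55 [239.4 156. ] 70 [238.9 156.1] 85 [238.4 156.2] 100 [238.  156.5] 115 [237.7 156.7] 130 [237.5 157. ] 145 [237.5 157.4]
```

```bash
python3 -m jog '[[[0,0,0],-0.17,1],[[0,0,0],-0.17,1],[[0,0,0],-0.17,1],[[0,0,0],-0.17,1],[[0,0,0],-0.17,1]]'
python3 shot.py c.npy
python3 -m jog '[[[0,0,0],-0.19,1],[[0,0,0],-0.19,1],[[0,0,0],-0.19,1],[[0,0,0],-0.19,1],[[0,0,0],-0.19,1]]'
python3 shot.py d.npy
python3 -c "
import numpy as np,cv2
cv2.imwrite('pics/cd.png',cv2.resize(np.hstack([np.load('c.npy'),np.load('d.npy')])[:,:,::-1],None,fx=11,fy=11,interpolation=cv2.INTER_NEAREST))"
```

```text
time: 20.1
tool_pos: [0.4973, 0.2377, 0.4527]
tool_rot: [3.141, 0.0, -2.812]
contact_force: [0.2, -0.2, -0.5]
opening: 0.0192
grip_force: 25.0
[0.49728982 0.23772699 0.45274921] [ 3.14152827e+00  9.56898429e-05 -2.81109779e+00]
time: 20.78
tool_pos: [0.4973, 0.2377, 0.4527]
tool_rot: [3.142, 0.0, -2.215]
contact_force: [-0.2, 0.4, 0.5]
opening: 0.0192
grip_force: 25.0
[0.49728524 0.23773365 0.45273622] [ 3.14157198e+00  7.13833445e-05 -2.21453054e+00]
```

View pics/cd.png

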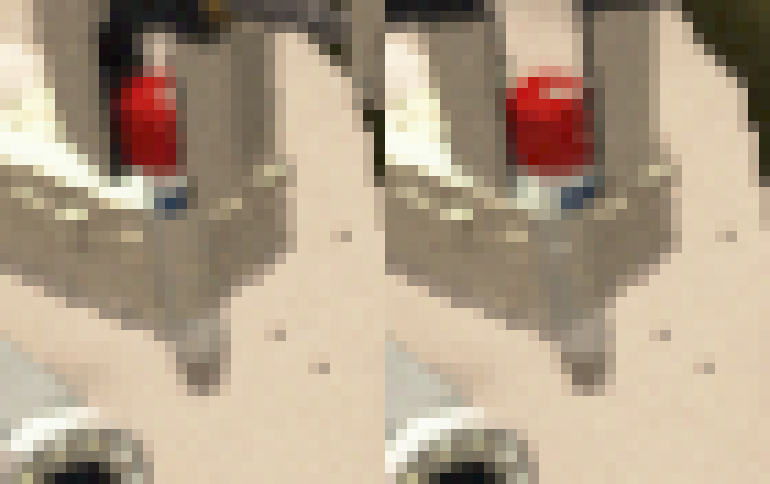

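In shot d the whole cap shows. The stripe runs from the centre (548,90) to the right (575,95), and the blue label lies on the right half, so it sits near the predicted side. I fit the stripe numerically.

Run:
```python
from h import *
d=np.load('d.npy').astype(int)
u,v=proj('scene',np.array([.4973,.2377,.45275])-[0,0,.2]).astype(int);print(u,v)
print('R');print(d[5:18,9:21,0]);print('G');print(d[5:18,9:21,1])
print('c0',u-15+9,v-22+5)
p=np.array([.4973,.2377,.301]);print(proj('scene',p),proj('scene',p-[0,0,.02]))
for a in range(245,326,10):print(a,[proj('scene',p+np.array([r*np.cos(np.radians(a)),r*np.sin(np.radians(a)),0])).round(1) for r in(.006,.010)])
```

```text
241 171
R
[[122 110 190 220 221 221 222 221 194  95 138 137]
 [122 121 192 218 215 213 210 211 196  95 119 137]
 [126 111 174 210 192 191 190 195 182 117 116 135]
 [123  99 152 192 193 192 193 202 170  83 102 137]
 [130 100 127 188 190 193 189 176 137  79 104 138]
 [131  99  93 151 162 177 165 131 128 100 101 136]
 [137 117  80 123 123 129 134 135 117  92  93 137]
 [139 115  77 125 127 130 128 123 124 108  91 141]
 [137 117  80 123 127 125 123 124 118 101  84 139]
 [135 121  72 111 123 124 125 127 122 103  94 137]
 [136 123  97 130 141 137 135 136 133 122 106 134]
 [148 125 113 174 198 170 163 159 154  99  90 119]
 [188 146 142 191 218 183 163  88  71  47  88 125]]
G
[[109 100 171 197 197 194 196 197 175  85 123 124]
 [110 114 174 187 171 147 147 164 167  83 108 122]
 [112 109 141 107  30  54  76  80  97 104 104 121]
 [110  81  72  21  32  98 155 143 121  52  91 123]
 [118  81  20  32  34  34  27  36  44  58  94 124]
 [118  89  19  24  29  32  28  18  32  54  91 121]
 [122 102  22  22  23  24  23  17  31  51  87 123]
 [124 104  29  23  26  26  22  12  41  62  82 127]
 [121 107  41  26  22  23  24  21  24  40  77 124]
 [121 108  48  35  14  22  23  27  32  53  85 124]
 [122 110  88 102  85  66  64  70  90 107 100 121]
 [134 112 109 177 192 151 144 148 152 104  91 107]
 [174 132 137 194 219 181 161  95  76  56  80 111]]
c0 235 154
[239.63750359 157.13189076] [240.34465672 163.20113407]
245 [array([240.2, 158.2]), array([240.6, 159. ])]
255 [array([240.6, 158.2]), array([241.2, 158.8])]
265 [array([240.9, 158. ]), array([241.7, 158.6])]
275 [array([241.2, 157.9]), array([242.2, 158.4])]
285 [array([241.4, 157.7]), array([242.6, 158.1])]
295 [array([241.6, 157.5]), array([242.9, 157.8])]
305 [array([241.7, 157.3]), array([243.1, 157.4])]
315 [array([241.8, 157.1]), array([243.2, 157.1])]
325 [array([241.8, 156.9]), array([243.2, 156.8])]
```

The stripe fits a label azimuth of about 292° here, and 291° was predicted from yaw + 58°, so the label angle is confirmed. I turn back in two parts to yaw ≈ 0.485.

```bash
python3 -m jog '[[[0,0,0],0.57,1],[[0,0,0],0.57,1],[[0,0,0],0.57,1],[[0,0,0],0.57,1],[[0,0,0],0.57,1],[[0,0,0],0.57,1],[[0,0,0],0.57,1],[[0,0,0],0.57,1],[[0,0,0],0.57,1],[[0,0,0],0.57,1],[[0,0,0],0.57,1]]'
python3 -m jog '[[[0,0,0],0.57,1],[[0,0,0],0.57,1],[[0,0,0],0.57,1],[[0,0,0],0.57,1],[[0,0,0],0.57,1],[[0,0,0],0.57,1],[[0,0,0],0.57,1],[[0,0,0],0.57,1],[[0,0,0],0.57,1],[[0,0,0],0.57,1],[[0,0,0],0.57,1]]'
python3 - <<'E'
from h import *
from cell import models
for i in range(3):
  cams.read_camera('scene')
  print([(np.array(d['position']),round(d['confidence'],2)) for d in models.pinpoint('sample_tube','scene')[:1]])
  print('focus',[np.array(d['position']) for d in models.pinpoint('focus','scene')[:1]])
print(sh([.4978,.238,.368],.485))
E
```

```text
time: 22.2
tool_pos: [0.4973, 0.2377, 0.4527]
tool_rot: [3.141, -0.0, 2.28]
contact_force: [-0.1, 0.1, 0.1]
opening: 0.0192
grip_force: 25.0
time: 23.58
tool_pos: [0.4973, 0.2377, 0.4527]
tool_rot: [-3.142, -0.0, 0.493]
contact_force: [0.2, -0.6, -0.9]
opening: 0.019
grip_force: 25.0
[(array([0.4959, 0.2381, 0.123 ]), 0.66)]
focus [array([0.4986, 0.2384, 0.1269])]
[(array([0.4949, 0.2391, 0.2096]), 0.66)]
focus [array([0.4974, 0.2363, 0.1211])]
[(array([0.4981, 0.2402, 0.1252]), 0.74)]
focus [array([0.5007, 0.2364, 0.1273])]
(array([1.500e-03, 1.000e-04, 2.118e-01]), np.float64(0.002))
```

```bash
python3 -m jog '[[[0.002,0.004,0.04],0,1],[[0.002,0.004,0.08],0,1],[[0.002,0.004,0.12],0,1],[[0.002,0.004,0.16],0,1],[[0.002,0.004,0.195],0,1],[[0.002,0.004,0.21],0,1],[[0.002,0.004,0.21],0,1],[[0.002,0.004,0.21],0,1],[[0.002,0.004,0.21],0,1]]'
python3 - <<'E'
from h import *
from cell import models
im=cams.read_camera('scene')
for n in('sample_tube','focus','lid_handle','balance_tube'): print(n,[(np.array(d['position']),round(d['confidence'],2)) for d in models.pinpoint(n,'scene')[:2]])
cv2.imwrite('pics/fin.png',cv2.resize(im[140:280,190:330,::-1],None,fx=4,fy=4,interpolation=cv2.INTER_NEAREST))
E
```

```text
time: 25.15
tool_pos: [0.4989, 0.2367, 0.3693]
tool_rot: [3.141, -0.001, 0.491]
contact_force: [0.8, -0.2, -0.8]
opening: 0.0194
grip_force: 25.0
sample_tube [(array([0.4978, 0.238 , 0.1259]), 0.59)]
focus [(array([0.4958, 0.2386, 0.1234]), 0.73), (array([ 0.4983,  0.239 , -0.0011]), 0.3)]
lid_handle [(array([ 0.6544, -0.1162,  0.3328]), 0.91)]
balance_tube [(array([ 0.6053, -0.1507,  0.0428]), 0.48)]
```

View pics/fin.png

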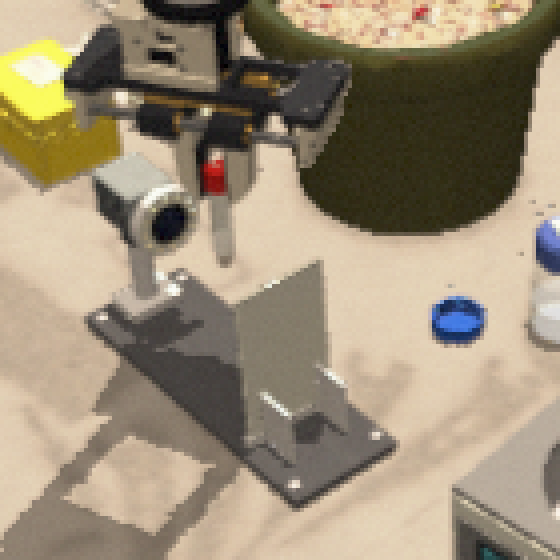

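The tube hangs upright with its tip at (224,262), midway between the lens (170,220) and the screen. Nothing touches the stand, and the tip and focus estimates agree to about 3 mm.

```bash
python3 -c "
from cell import robot
print(robot.hand_in())"
```

```text
the job is handed in; nothing more can be done
None
```

I handed the job in at about 25 s with the lid open at roughly 1.48 rad and the gripper holding the sample tube upright and still in the photo gap. The tip was within about 3 mm of the focus by the last camera estimate, and the label was turned to the lens (angle good to roughly ±12°). The verdict was not shown.

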